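# Seat a junction box in the drilling jig

## Task

Get the junction box ready for drilling: push it across the jig plate with the fingertips until its long side lies flat against the back fence, then close the sliding jaw by pushing it along its slot, so that the box ends fully home against both the fence and the end stop with the jaw left touching it. Push only, never lift or tip the box; leave the other things where they are, and finish with the hand clear.

Things in the scene. Friction and masses are not known exactly. Their poses are not given: they have to be found in the camera images.
- jig: Fixed aluminium drilling jig on the bench, yaw within 0.25 rad. Origin: centre of the plate's underside, at bench height; x points across the plate to the back fence (away from the robot), y along the fence to the end stop (robot's left), z up. Plate 260 (x) x 420 (y) x 10 mm thick. When the box is home in the corner of fence and end stop its centre is at jig x = 67.5, y = 105 mm.
- fence (a point): Middle of the foot of the back fence's flat stop face, at jig (105, 0, 10) mm, axes as the jig's. The fence is a steel bar along jig y, 400 mm long, 20 mm thick (behind the face), rising 30 mm above the plate.
- end_stop (a point): Middle of the foot of the end stop's flat stop face (it looks to jig -y), at jig (62.5, 160, 10) mm. A steel bar from the fence towards the robot, jig x 20 to 105 mm, 20 mm thick, rising 30 mm above the plate.
- box: Loose grey plastic junction box, lid closed and up, 0.3 to 0.6 kg, 75 (x) x 110 (y) x 55 mm high, on the jig plate. Origin: centre of its underside; y along its long sides, +x towards the fence. Starts with its centre 85 to 130 mm short of its place at the fence and 45 to 125 mm short of the end stop, turned up to 0.3 rad to the jig, between jaw and end stop.
- jaw (a joint): Travel (m) of the sliding jaw along jig +y, towards the end stop. Dark steel block 70 x 70 x 40 mm high on the plate, captive in a slot; centre at jig x = 62.5 mm, y = -160 mm + travel. Starts at 0 to 0.03; 0.175 when closed on the box that is home against the end stop; limit 0.20. About 4 N of friction; stays where left.
- jaw_outer (a point): Centre of the jaw's outer face (the 70 mm wide, 40 mm high face that looks to -y of the jig, away from the box), 20 mm above the plate; moves with the jaw. Push here, along the jig's +y, to close the jaw.
- contactor: Bystander: white and black contactor, 75 x 45 x 80 mm high, standing on the bench left of the jig. Origin: centre of its underside. Leave alone.
- breaker: Bystander: slim white miniature circuit breaker, 80 x 18 x 72 mm high, standing on the bench left of the jig, near the robot. Origin: centre of its underside. Leave alone.
- gland: Bystander: black cable gland, 28 mm diameter, 36 mm high, standing on the jig plate's near left corner. Origin: centre of its underside. Leave alone.
- screwdriver: Bystander: screwdriver lying on the bench right of the jig, about along the jig's x. Leave alone.

How it is judged:
By the outcome, as a careful person would: the job done as asked, in the order asked, and still so for the second after the job is handed in, with the robot touching nothing.
It also fails if it takes over 48 s, if anything falls off the work surface, if the arm or the gripper's body presses on something with over 40 N, if the wrist force passes 120 N, or if a joint passes its speed limit or range.

## Robot

A 6-joint arm with a two-finger parallel gripper is mounted at the origin on the work surface. World frame = base frame: x ahead of the robot, y to its left, z up, the work surface at z = 0. Lengths are in m, angles in rad, forces in N, time in s.
With the tool pointing down it reaches from about 0.2 to 0.875 m from the base axis. Payload 3.4 kg.
Tool frame: the origin (TCP) lies midway between the tips of the shut fingers; the grasp point (between the pads) lies 19 mm behind it (env.tcp_to_grasp is the z of the grasp point in the tool frame, in m); z points along the fingers, y is the line along which they close (so a half turn about z gives the same grasp; the last joint's range is limited). The gripper opens to 94 mm and grips with 3 to 60 N. Pads are 16 mm wide; open, the fingers measure 119 mm over their backs; the gripper's body (75 mm by 177 mm) begins 78 mm behind the grasp point.
Start: joints at [1.127, 0.276, 1.505, -0, 1.361, -0.121], TCP at [0.182, 0.545, 0.205] pointing down, gripper open.
Joint ranges: [-2.89, 2.89], [-0.75, 2.08], [0.22, 2.7], [-1.18, 4.32], [0.11, 2.71], [-2.7, 2.7]. Speed limits (rad/s): [2.57, 2.57, 3.14, 3.14, 3.14, 3.14].

## Interface

Orientations are given as a unit quaternion [w, x, y, z].
In Python, from plant import env gives the robot as it stands.
- The arm moves only by the tool servo_tool, never from a script. Its argument "targets" is a list of rows, each a list of 7 numbers: the turn, a rotation vector about the tool's x, y, z in degrees, then the shift along the tool's x, y, z in cm, then the finger opening in cm, from 0 to 9.4. A call has 1 to 20 rows; each row shifts and turns the commanded pose from where the row before left it, along the tool's axes as they then stand; what a row does not reach is not made up. A row lasts 1/10 s, in which the tool goes at most 50 mm and 8.59 degrees, less where a joint would pass 70% of its speed; a pose out of reach is approached as far as the arm can. A call is refused whole if a number of a shift passes 5 or a number of a turn 8.59, either way. A call with a gripper value outside its range is refused whole. The fingers move at their own pace and stop on an object; "force" is the grip in N (left out, the last holds). Time passes only in rows, so rows that do not move let the fingers close. It gives the time, the measured TCP pose, the force, the opening and the grip force at its end, in the units of the state.
- env.read_state(): the state, without advancing time (a new reading comes with each control period).
- env.read_camera(name): name is "scene" or "top" or "wrist"; returns a dict with "image" (480x640x3 uint8, red, green, blue), "camera_matrix" (3x3 intrinsics, pixels), "R" (3x3) and "t" (3): a world point X has camera coordinates R X + t; the wrist camera has in their place "T_tool_cam" (4x4, takes a point from camera to tool coordinates, whose origin is the TCP and whose axes are the flange's). Camera axes: x right, y down, z forward; pixel columns grow to the right and rows downward; lengths in m; the calibration is good to about 2 mm. The wrist camera is an equidistant fisheye: a pixel r from the principal point sees the ray r / f radians off the axis. A picture is of the moment at which its call begins: read the wrist's pose just before it. There is no depth.
- env.finish_job(): hands the job in; it is judged then, once.
Trained networks look in the newest picture that a camera, given by its name, has taken for a name from the list of things; names that differ only in an ending like _2 or _b are one class to them, and where a whole thing is asked for, a point or a joint stands for the part that bears it (a point fixed in the world has none). Each returns a list of dicts, best first, with "conf" (0 to 1); they miss things now and then, are a little off and sometimes report something else, mostly with a low value. They report only what shows in the picture. A call takes as long as a camera call.
- env.boxes_of(camera, label): "bbox" ([left, top, right, bottom] in pixels, round what is visible of it).
The state is a dict: "time_s": time; "qpos": joint angles; "qd": joint speeds; "effort": joint torques, N m; "eef_pos": TCP position; "tool_rot": TCP orientation; "contact_force": force on the tool from outside, world axes, zero at the start; "wrist_torque": the same for the moment, N m; "opening": finger opening in m; "grasp_force": force on a finger pad.
Only numpy, scipy, OpenCV 4.12 (cv2) and the standard library are available. Lean on these libraries where they do the work, as an engineer would, in place of code of your own. Each camera call takes 0.05 s, during which the arm holds its last target. There are 200 camera calls.

## Working session

There is one attempt and no reset: what is moved stays moved. The work goes in short steps, Python scripts to look and compute and a tool call to move; the robot and the scene stay as the last step left them, time stands still between calls to the robot, and variables do not carry over. Pictures are saved under pics/ and viewed, at most 10 in all, crops included, and the job is handed in when it is done.

Besides the shell and the picture viewer there is one more tool, called by a JSON object that holds its "fn" and its "kwargs", one argument or row to a line. servo_tool: Moves the arm, as the interface text tells. Its arguments: {"type":"object","properties":{"targets":{"type":"array","items":{"type":"array","items":{"type":"number"}}},"force":{"type":"number"}},"required":["targets"]}

```bash
mkdir -p pics; ls; python3 - <<'E'
from plant import env
import cv2
s=env.read_state();print(s)
for n in ("scene","top"):
    c=env.read_camera(n);cv2.imwrite(f"pics/{n}0.png",c["image"][:,:,::-1])
    print(n,c["camera_matrix"].tolist(),c["R"].tolist(),c["t"].tolist())
    for l in ("jig","box","jaw","contactor","breaker","gland","screwdriver"):
        print(l,env.boxes_of(n,l)[:2])
E
```

```text
pics
{'time_s': 0.0, 'qpos': array([ 1.12697383e+00,  2.76608164e-01,  1.50607018e+00, -3.22399125e-05,
        1.36067486e+00, -1.20967568e-01]), 'qd': array([-0.0016615 ,  0.00124429, -0.00038414,  0.00092331, -0.00027939,
        0.00110126]), 'effort': array([ 2.35788306e-03, -4.04587412e+01, -2.37234271e+01,  7.01795169e-02,
        3.45919677e-02, -1.51259792e-04]), 'eef_pos': array([0.1822019, 0.5448071, 0.2046223]), 'tool_rot': array([-2.30156487e-04,  1.60723879e-01,  9.86999017e-01, -8.49800813e-04]), 'contact_force': array([0.79473717, 0.28552537, 0.48610362]), 'wrist_torque': array([-0.006186  ,  0.05075854,  0.0111333 ]), 'grasp_force': 0.0, 'opening': 0.09415962503787285}
scene [[616.4213627160856, 0.0, 317.2324566905022], [0.0, 616.4213627160856, 246.95709662864988], [0.0, 0.0, 1.0]] [[-0.8347468424503968, 0.5505487929389105, -0.009681715374928956], [0.3618035203436448, 0.5351455167506616, -0.763359344325209], [-0.4150854390195327, -0.6407146810360879, -0.645901521765343]] [0.4502431977423539, -0.1788474223894665, 1.368449235606736]
jig [{'bbox': [198.2, 178.3, 432.9, 
[... 672 characters left out ...]
94316, -0.15558662059568107], [0.15558575107379732, -0.0012500891426149084, -0.9878215989438264]] [0.044467363401578024, 0.5685165387761815, 0.9868384919315041]
jig [{'bbox': [228.1, 177.4, 448.7, 318.4], 'conf': 0.76}]
box [{'bbox': [288.4, 241.5, 352.2, 296.5], 'conf': 0.67}]
jaw [{'bbox': [394.0, 193.7, 436.4, 232.5], 'conf': 0.74}, {'bbox': [224.5, 176.7, 447.4, 315.8], 'conf': 0.74}]
contactor [{'bbox': [187.0, 192.7, 219.4, 235.7], 'conf': 0.94}]
breaker [{'bbox': [191.6, 288.7, 212.4, 331.1], 'conf': 0.7}]
gland [{'bbox': [192.7, 290.6, 210.5, 331.3], 'conf': 0.65}, {'bbox': [244.9, 273.2, 260.9, 285.0], 'conf': 0.44}]
screwdriver [{'bbox': [490.9, 246.6, 509.0, 350.8], 'conf': 0.83}]
```

```bash
python3 - <<'E'
import cv2
a=cv2.imread("pics/top0.png")[160:350,170:440]
cv2.imwrite("pics/top0c.png",cv2.resize(a,None,fx=2.96,fy=3,interpolation=cv2.INTER_CUBIC))
a=cv2.imread("pics/top0.png")[160:350,170:370]
a=cv2.imread("pics/top0.png")[165:335,180:460]
cv2.imwrite("pics/top0c.png",cv2.resize(a,(784,476),interpolation=cv2.INTER_CUBIC))
a=cv2.imread("pics/scene0.png")[160:400,180:500]
cv2.imwrite("pics/scene0c.png",cv2.resize(a,(800,600),interpolation=cv2.INTER_CUBIC))
E
```

```text
(no output)
```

View pics/top0c.png

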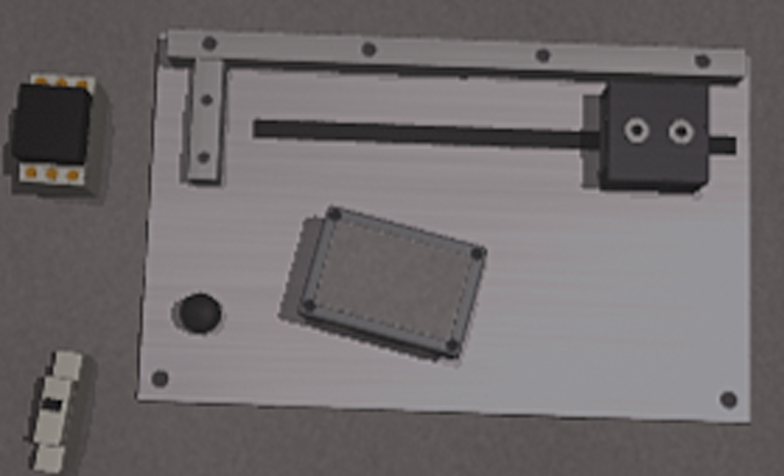

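View pics/scene0c.png

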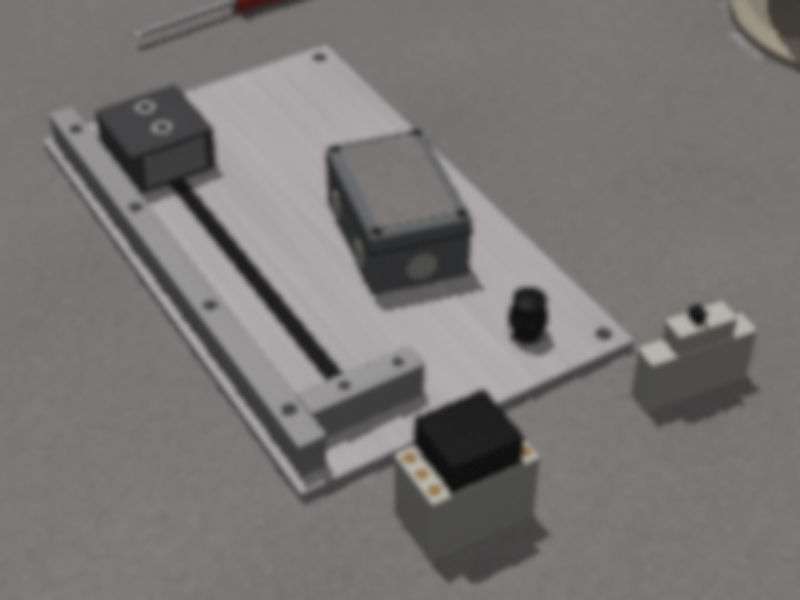

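Top view crop (2.8×, offset 180,165): the fence runs along the top, the end stop is upper left, and the jaw top is at about (600–708, 83–183). The box top corners are near (332,206), (487,247), (456,350) and (301,312), the gland is at (200,313), and the plate's near corners are (138,400) and (750,421).

```bash
cat > h.py <<'E'
import numpy as np,cv2
from scipy.optimize import least_squares
from plant import env
C={}
def cam():
    c=env.read_camera("top");return c
def proj(c,P):
    X=np.asarray(P)@np.asarray(c["R"]).T+c["t"];p=X@np.asarray(c["camera_matrix"]).T;return p[:,:2]/p[:,2:]
def T2(p,P):
    P=np.asarray(P,float);a=p[2];R=np.array([[np.cos(a),-np.sin(a)],[np.sin(a),np.cos(a)]])
    return np.c_[P[:,:2]@R.T+p[:2],P[:,2]]
def fit(c,P,uv,p0):
    r=least_squares(lambda p:(proj(c,T2(p,P))-uv).ravel(),p0,loss="soft_l1");return r.x,r.fun.reshape(-1)
E
python3 - <<'E'
from h import *
c=cam()
uv=lambda L:np.array(L)/2.8+[180,165]
J,f=fit(c,[[-.13,.21,.01],[-.13,-.21,.01],[.105,-.2,.04],[.125,-.2,.04],[.125,.2,.04],[.105,.2,.04]],uv([[138,400],[750,421],[743,78],[744,50],[168,30],[168,57]]),[.5,0,0])
print("jig",J,np.abs(f).max())
B,f=fit(c,[[.0375,.055,.055+.01],[.0375,-.055,.065],[-.0375,-.055,.065],[-.0375,.055,.065]],uv([[332,206],[487,247],[456,350],[301,312]]),[.5,0,-.2])
print("box",B,np.abs(f).max())
K,f=fit(c,[[.035,.035,.05],[.035,-.035,.05],[-.035,-.035,.05],[-.035,.035,.05]],uv([[606,83],[708,85],[707,183],[600,183]]),[.5,0,0])
print("jaw",K,np.abs(f).max())
a=J[2];R=np.array([[np.cos(a),-np.sin(a)],[np.sin(a),np.cos(a)]])
for n,q in(("box",B),("jaw",K)):print(n,"in jig",(q[:2]-J[:2])@R,q[2]-a)
np.save("J.npy",J)
E
```

```text
jig [ 0.55623094 -0.01200135 -0.05106727] 1.1391695473406571
box [ 0.51264107  0.02736189 -0.28116763] 2.3163537322839716
jaw [ 0.61035046 -0.15119115 -0.05315029] 1.2108116670422646
box in jig [-0.04554235  0.03708688] -0.23010035790816744
jaw in jig [ 0.06115392 -0.13624581] -0.0020830190238947735
```

{"fn": "servo_tool", "kwargs": {
  "targets": [
    [0, 0, -7.8, 0, 0, 0, 6],
    [0, 0, -7.8, 0, 0, 0, 6],
    [0, 0, 0, -2.1, -3.8, 0, 6],
    [0, 0, 0, -2.1, -3.8, 0, 6],
    [0, 0, 0, -2.1, -3.8, 0, 6],
    [0, 0, 0, -2.1, -3.8, 0, 6],
    [0, 0, 0, -2.1, -3.8, 0, 6],
    [0, 0, 0, -2.1, -3.8, 0, 6],
    [0, 0, 0, -2.1, -3.8, 0, 6],
    [0, 0, 0, -2.1, -3.8, 0, 6],
    [0, 0, 0, -2.1, -3.8, 0, 6],
    [0, 0, 0, -2.1, -3.8, 0, 6],
    [0, 0, 0, -2.1, -3.8, 0, 6],
    [0, 0, 0, -2.1, -3.8, 0, 6],
    [0, 0, 0, -2, -4.1, 0, 6],
    [0, 0, 0, 0, 0, 0, 6],
    [0, 0, 0, 0, 0, 0, 6]
  ]
}}

```text
time_s: 2.55
eef_pos: [0.429, 0.0347, 0.2054]
tool_rot: [-0.0, 0.027, 1.0, 0.0]
contact_force: [-0.3, 0.8, -0.6]
opening: 0.0601
grasp_force: 0.0
```

```bash
cat >> h.py <<'E'
from scipy.spatial.transform import Rotation as Ro
def where():
    J=np.load("J.npy");s=env.read_state();a=J[2];R=np.array([[np.cos(a),-np.sin(a)],[np.sin(a),np.cos(a)]])
    M=Ro.from_quat(np.roll(s["tool_rot"],-1)).as_matrix();y=M[:2,1]@R;f=s["contact_force"]
    print("t",s["time_s"],"tcp jig mm",((s["eef_pos"][:2]-J[:2])@R*1e3).round(1),"z",s["eef_pos"][2].round(4),"tool y ang in jig",np.degrees(np.arctan2(y[1],y[0])).round(2),"tilt",M[:,2].round(3),"F jig",(f[:2]@R).round(1),f[2].round(1))
E
python3 -c "
from h import *;where()"
```

```text
t 2.55 tcp jig mm [-129.5   40.1] z 0.2054 tool y ang in jig 89.86 tilt [-0.001  0.001 -1.   ] F jig [-0.3  0.8] -0.6
```

{"fn": "servo_tool", "kwargs": {
  "targets": [
    [0, 0, 0, 0, 0, 4.5, 6],
    [0, 0, 0, 0, 0, 4.5, 6],
    [0, 0, 0, 0, 0, 4.5, 6],
    [0, 0, 0, 0, 0, 3, 6],
    [0, 0, 0, 0, 0, 1.8, 6],
    [0, 0, 0, 0, 0, 0, 6],
    [0, 0, 0, -1, 0, 0, 6],
    [0, 0, 0, -1, 0, 0, 6],
    [0, 0, 0, -0.5, 0, 0, 6],
    [0, 0, 0, -0.5, 0, 0, 6],
    [0, 0, 0, -0.5, 0, 0, 6],
    [0, 0, 0, -0.5, 0, 0, 6],
    [0, 0, 0, -0.5, 0, 0, 6],
    [0, 0, 0, -0.5, 0, 0, 6],
    [0, 0, 0, -0.5, 0, 0, 6],
    [0, 0, 0, -0.5, 0, 0, 6],
    [0, 0, 0, -0.5, 0, 0, 6],
    [0, 0, 0, -0.5, 0, 0, 6]
  ]
}}

```text
time_s: 4.35
eef_pos: [0.4991, 0.0319, 0.0224]
tool_rot: [-0.0, 0.025, 1.0, 0.0]
contact_force: [-3.1, 0.6, 1.4]
opening: 0.0605
grasp_force: 1.5
```

```bash
python3 -c "
from h import *;where()
a=cam()['image'][165:335,180:460,::-1]
cv2.imwrite('pics/top1.png',cv2.resize(a,(784,476),interpolation=cv2.INTER_CUBIC))"
```

```text
t 4.35 tcp jig mm [-59.3  41. ] z 0.0224 tool y ang in jig 90.04 tilt [-0.  0. -1.] F jig [-3.1  0.5] 1.4
```

View pics/top1.png

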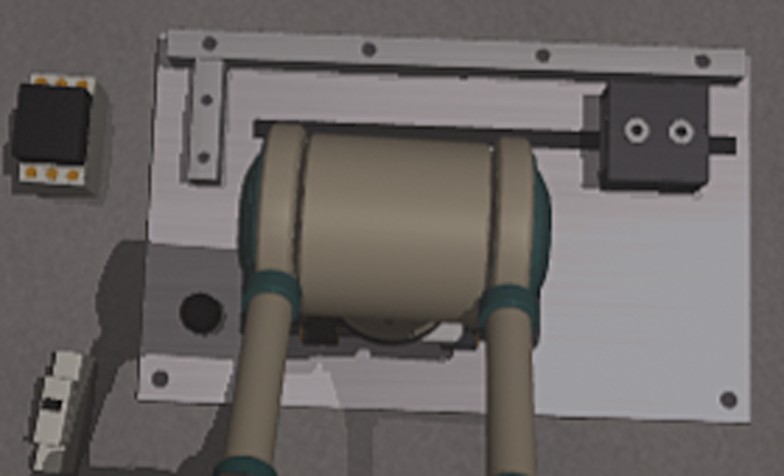

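The arm hides the box in this view, but about 3 N shows the fingers are pushing it. I'll carry on and check with the scene camera.

{"fn": "servo_tool", "kwargs": {
  "targets": [
    [0, 0, 0, -0.5, 0, 0, 6],
    [0, 0, 0, -0.5, 0, 0, 6],
    [0, 0, 0, -0.5, 0, 0, 6],
    [0, 0, 0, -0.5, 0, 0, 6],
    [0, 0, 0, -0.5, 0, 0, 6],
    [0, 0, 0, -0.5, 0, 0, 6],
    [0, 0, 0, -0.5, 0, 0, 6],
    [0, 0, 0, -0.5, 0, 0, 6],
    [0, 0, 0, -0.5, 0, 0, 6],
    [0, 0, 0, -0.5, 0, 0, 6],
    [0, 0, 0, -0.5, 0, 0, 6],
    [0, 0, 0, -0.5, 0, 0, 6],
    [0, 0, 0, -0.5, 0, 0, 6],
    [0, 0, 0, 0, 0, 0, 6]
  ]
}}

```text
time_s: 5.8
eef_pos: [0.5655, 0.0283, 0.0227]
tool_rot: [0.001, 0.025, 1.0, -0.0]
contact_force: [0.1, -0.6, -0.6]
opening: 0.0598
grasp_force: 0.0
```

```bash
python3 -c "
from h import *;where()
a=env.read_camera('scene')['image'][160:400,180:500,::-1]
cv2.imwrite('pics/scene1.png',cv2.resize(a,(800,600),interpolation=cv2.INTER_CUBIC))"
```

```text
t 5.8 tcp jig mm [ 7.2 40.7] z 0.0227 tool y ang in jig 90.03 tilt [ 0.002 -0.    -1.   ] F jig [ 0.1 -0.6] -0.6
```

View pics/scene1.png

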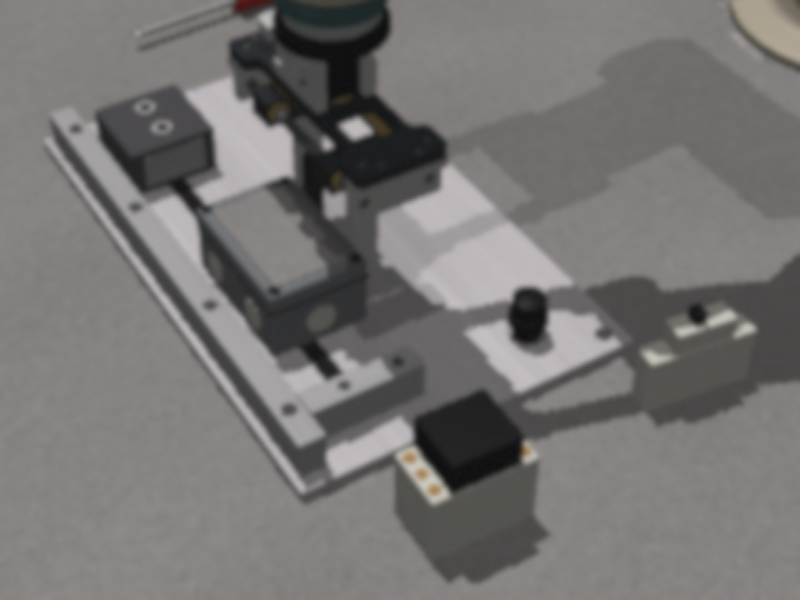

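The scene crop shows the box squared up, parallel to the fence, with a small gap left. Its corners are at about (203,222) and (275,335).

{"fn": "servo_tool", "kwargs": {
  "targets": [
    [0, 0, 0, -0.3, 0, 0, 6],
    [0, 0, 0, -0.3, 0, 0, 6],
    [0, 0, 0, -0.3, 0, 0, 6],
    [0, 0, 0, -0.3, 0, 0, 6],
    [0, 0, 0, -0.2, 0, 0, 6],
    [0, 0, 0, -0.2, 0, 0, 6],
    [0, 0, 0, 0, 0, 0, 6]
  ]
}}

```text
time_s: 6.55
eef_pos: [0.5805, 0.0276, 0.0224]
tool_rot: [0.0, 0.025, 1.0, 0.0]
contact_force: [-3.4, 0.1, 2.9]
opening: 0.06
grasp_force: 1.5
```

```bash
python3 -c "
from h import *;where()"
```

```text
t 6.55 tcp jig mm [22.2 40.8] z 0.0224 tool y ang in jig 90.02 tilt [ 0.001  0.    -1.   ] F jig [-3.4 -0.1] 2.9
```

{"fn": "servo_tool", "kwargs": {
  "targets": [
    [0, 0, 0, -0.2, 0, 0, 6],
    [0, 0, 0, 0, 0, 0, 6],
    [0, 0, 0, 0, 0, 0, 6]
  ]
}}

```text
time_s: 6.85
eef_pos: [0.5804, 0.0276, 0.0223]
tool_rot: [-0.001, 0.025, 1.0, 0.0]
contact_force: [-5.6, 0.5, 5.1]
opening: 0.0601
grasp_force: 3.1
```

{"fn": "servo_tool", "kwargs": {
  "targets": [
    [0, 0, 0, -0.2, 0, 0, 6],
    [0, 0, 0, -0.2, 0, 0, 6],
    [0, 0, 0, 0, 0, 0, 6],
    [0, 0, 0, 0, 0, 0, 6]
  ]
}}

```text
time_s: 7.25
eef_pos: [0.5802, 0.0277, 0.0221]
tool_rot: [-0.005, 0.025, 1.0, 0.0]
contact_force: [-12.2, 1.2, 10.5]
opening: 0.06
grasp_force: 6.6
```

{"fn": "servo_tool", "kwargs": {
  "targets": [
    [0, 0, 0, 0.5, 0, 0, 6],
    [0, 0, 0, 1, 0, 0, 6],
    [0, 0, 0, 1.5, 0, 0, 6],
    [0, 0, 0, 1, 0, 0, 6],
    [0, 0, 0, 0, 0, -3, 6],
    [0, 0, 0, 0, 0, -4, 0],
    [0, 0, 0, 0, 0, -2, 0],
    [0, 0, 0, -1.3, -4, 0, 0],
    [0, 0, 0, -1.3, -4, 0, 0],
    [0, 0, 0, -1.3, -4, 0, 0],
    [0, 0, 0, -1.3, -4, 0, 0],
    [0, 0, 0, -1.2, -4, 0, 0],
    [0, 0, 0, -1.0, -4.1, 0, 0],
    [0, 0, 8, 0, 0, 0, 0],
    [0, 0, 8, 0, 0, 0, 0],
    [0, 0, 8, 0, 0, 0, 0],
    [0, 0, 8, 0, 0, 0, 0],
    [0, 0, 8, 0, 0, 0, 0],
    [0, 0, 8, 0, 0, 0, 0]
  ]
}}

```text
time_s: 9.15
eef_pos: [0.6082, -0.2155, 0.1124]
tool_rot: [0.001, 0.432, 0.902, 0.0]
contact_force: [-0.7, 0.2, 0.2]
opening: 0.0009
grasp_force: 0.0
```

{"fn": "servo_tool", "kwargs": {
  "targets": [
    [0, 0, 8, 0, 0, 0, 0],
    [0, 0, 8, 0, 0, 0, 0],
    [0, 0, 8, 0, 0, 0, 0],
    [0, 0, 8, 0, 0, 0, 0],
    [0, 0, 8, 0, 0, 0, 0],
    [0, 0, 2, 0, 0, 0, 0],
    [0, 0, 0, 0, 0, 0, 0],
    [0, 0, 0, 0, 0, 0, 0]
  ]
}}

```text
time_s: 9.95
eef_pos: [0.6079, -0.2153, 0.1125]
tool_rot: [0.001, 0.724, 0.689, 0.0]
contact_force: [-0.1, 0.4, -0.4]
opening: 0.0001
grasp_force: 0.0
```

```bash
python3 -c "
from h import *;where()
a=cam()['image'][165:335,180:460,::-1]
cv2.imwrite('pics/top2.png',cv2.resize(a,(784,476),interpolation=cv2.INTER_CUBIC))"
```

```text
t 9.95 tcp jig mm [  62.  -200.4] z 0.1125 tool y ang in jig 0.08 tilt [ 0.001 -0.    -1.   ] F jig [-0.1  0.4] -0.4
```

View pics/top2.png

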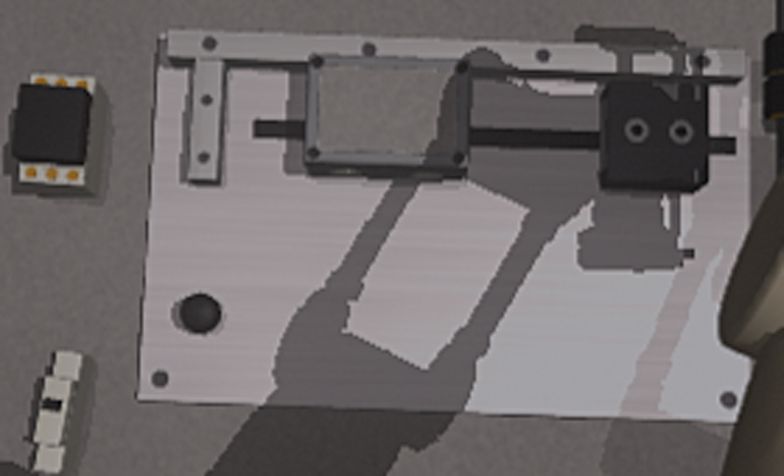

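The box lies flush with the fence. Next I'll lower the hand behind the jaw and push.

{"fn": "servo_tool", "kwargs": {
  "targets": [
    [0, 0, 0, 0, 0, 3, 0],
    [0, 0, 0, 0, 0, 3, 0],
    [0, 0, 0, 0, 0, 1.5, 0],
    [0, 0, 0, 0, 0, 0.7, 0],
    [0, 0, 0, 0, 0, 0, 0],
    [0, 0, 0, 0.5, 0, 0, 0],
    [0, 0, 0, 0.5, 0, 0, 0],
    [0, 0, 0, 0.5, 0, 0, 0],
    [0, 0, 0, 0.5, 0, 0, 0],
    [0, 0, 0, 0.5, 0, 0, 0],
    [0, 0, 0, 0.5, 0, 0, 0],
    [0, 0, 0, 0.5, 0, 0, 0],
    [0, 0, 0, 0.5, 0, 0, 0],
    [0, 0, 0, 0.5, 0, 0, 0],
    [0, 0, 0, 0.5, 0, 0, 0],
    [0, 0, 0, 0.5, 0, 0, 0],
    [0, 0, 0, 0.5, 0, 0, 0],
    [0, 0, 0, 0.5, 0, 0, 0]
  ]
}}

```text
time_s: 11.8
eef_pos: [0.6114, -0.1498, 0.0306]
tool_rot: [0.0, 0.725, 0.689, 0.0]
contact_force: [1.6, -4.8, 2.8]
opening: 0.0002
grasp_force: 2.2
```

```bash
python3 -c "
from h import *;where()"
```

```text
t 11.8 tcp jig mm [  62.1 -134.8] z 0.0306 tool y ang in jig 0.03 tilt [ 0.001 -0.    -1.   ] F jig [ 1.8 -4.7] 2.8
```

{"fn": "servo_tool", "kwargs": {
  "targets": [
    [0, 0, 0, 0.5, 0, 0, 0],
    [0, 0, 0, 0.5, 0, 0, 0],
    [0, 0, 0, 0.5, 0, 0, 0],
    [0, 0, 0, 0.5, 0, 0, 0],
    [0, 0, 0, 0.5, 0, 0, 0],
    [0, 0, 0, 0.5, 0, 0, 0],
    [0, 0, 0, 0.5, 0, 0, 0],
    [0, 0, 0, 0.5, 0, 0, 0],
    [0, 0, 0, 0.5, 0, 0, 0],
    [0, 0, 0, 0.5, 0, 0, 0],
    [0, 0, 0, 0.5, 0, 0, 0],
    [0, 0, 0, 0.5, 0, 0, 0],
    [0, 0, 0, 0.5, 0, 0, 0],
    [0, 0, 0, 0.5, 0, 0, 0],
    [0, 0, 0, 0.5, 0, 0, 0],
    [0, 0, 0, 0.5, 0, 0, 0],
    [0, 0, 0, 0.5, 0, 0, 0],
    [0, 0, 0, 0.5, 0, 0, 0]
  ]
}}

```text
time_s: 13.6
eef_pos: [0.6157, -0.0616, 0.0304]
tool_rot: [0.001, 0.725, 0.689, -0.001]
contact_force: [2.4, -8.5, 2.0]
opening: 0.0004
grasp_force: 3.9
```

```bash
python3 -c "
from h import *;where()
a=env.read_camera('scene')['image'][160:400,180:500,::-1]
cv2.imwrite('pics/scene2.png',cv2.resize(a,(800,600),interpolation=cv2.INTER_CUBIC))"
```

```text
t 13.6 tcp jig mm [ 61.9 -46.5] z 0.0304 tool y ang in jig 0.07 tilt [ 0.001 -0.003 -1.   ] F jig [ 2.8 -8.4] 2.0
```

View pics/scene2.png

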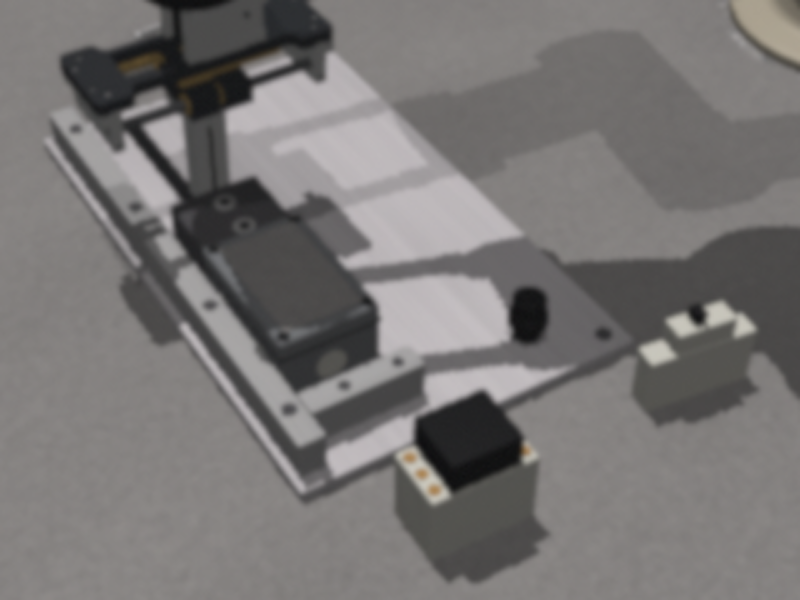

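The jaw is pushing the box along the fence, with about 19 mm left to the end stop.

{"fn": "servo_tool", "kwargs": {
  "targets": [
    [0, 0, 0, 0.4, 0, 0, 0],
    [0, 0, 0, 0.4, 0, 0, 0],
    [0, 0, 0, 0.3, 0, 0, 0],
    [0, 0, 0, 0.2, 0, 0, 0],
    [0, 0, 0, 0.2, 0, 0, 0],
    [0, 0, 0, 0.2, 0, 0, 0],
    [0, 0, 0, 0.2, 0, 0, 0],
    [0, 0, 0, 0, 0, 0, 0]
  ]
}}

```text
time_s: 14.45
eef_pos: [0.6166, -0.0426, 0.0304]
tool_rot: [0.001, 0.724, 0.689, -0.001]
contact_force: [2.4, -8.5, 2.4]
opening: 0.0003
grasp_force: 3.8
```

```bash
python3 -c "
from h import *;where()"
```

```text
t 14.45 tcp jig mm [ 61.9 -27.5] z 0.0304 tool y ang in jig 0.09 tilt [ 0.001 -0.003 -1.   ] F jig [ 2.9 -8.3] 2.4
```

{"fn": "servo_tool", "kwargs": {
  "targets": [
    [0, 0, 0, 0.2, 0, 0, 0],
    [0, 0, 0, 0.2, 0, 0, 0],
    [0, 0, 0, 0, 0, 0, 0],
    [0, 0, 0, 0, 0, 0, 0]
  ]
}}

```text
time_s: 14.85
eef_pos: [0.6166, -0.0426, 0.0305]
tool_rot: [0.003, 0.724, 0.69, -0.003]
contact_force: [2.1, -16.5, 2.0]
opening: 0.0004
grasp_force: 8.3
```

{"fn": "servo_tool", "kwargs": {
  "targets": [
    [0, 0, 0, 0.2, 0, 0, 0],
    [0, 0, 0, 0.2, 0, 0, 0],
    [0, 0, 0, 0, 0, 0, 0],
    [0, 0, 0, 0, 0, 0, 0]
  ]
}}

```text
time_s: 15.25
eef_pos: [0.6166, -0.0426, 0.0306]
tool_rot: [0.005, 0.723, 0.691, -0.006]
contact_force: [0.8, -26.0, 1.8]
opening: 0.0004
grasp_force: 12.9
```

{"fn": "servo_tool", "kwargs": {
  "targets": [
    [0, 0, 0, -0.4, 0, 0, 0],
    [0, 0, 0, -0.6, 0, 0, 0],
    [0, 0, 0, -1.5, 0, 0, 0],
    [0, 0, 0, -2.5, 0, 0, 0],
    [0, 0, 0, 0, 0, -4, 0],
    [0, 0, 0, 0, 0, -4, 0],
    [0, 0, 0, 0, 0, -4, 0],
    [0, 0, 0, -4, 0, 0, 0],
    [0, 0, 0, -4, 0, 0, 0],
    [0, 0, 0, -4, 0, 0, 0],
    [0, 0, 0, -4, 0, 0, 0],
    [0, 0, 0, -4, 0, 0, 0],
    [0, 0, 0, 0, 0, 0, 0],
    [0, 0, 0, 0, 0, 0, 0]
  ]
}}

```text
time_s: 16.65
eef_pos: [0.6029, -0.2823, 0.1491]
tool_rot: [-0.002, 0.725, 0.688, 0.0]
contact_force: [0.2, 0.2, 0.3]
opening: 0.0003
grasp_force: 0.0
```

```bash
python3 -c "
from h import *;where()
a=cam()['image'][165:335,180:460,::-1]
cv2.imwrite('pics/top3.png',cv2.resize(a,(784,476),interpolation=cv2.INTER_CUBIC))"
```

```text
t 16.65 tcp jig mm [  60.4 -267.5] z 0.1491 tool y ang in jig -0.06 tilt [-0.003  0.004 -1.   ] F jig [0.2 0.2] 0.3
```

View pics/top3.png

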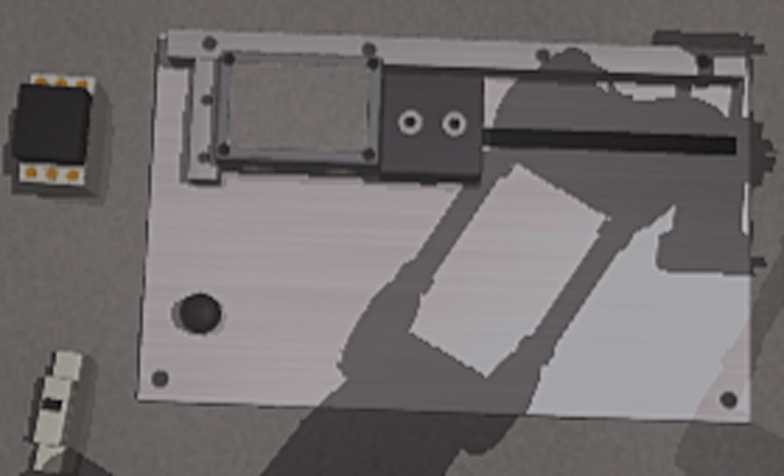

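The top view shows the box square in the corner of the fence and end stop, spanning (218–381, 52–165). The jaw is against it, the bystanders haven't moved, and the hand is clear.

```bash
python3 -c "
from plant import env;print(env.finish_job())"
```

```text
the job is handed in; nothing more can be done
None
```

The box is home against the back fence and end stop with the jaw closed on it, the bystanders in view (contactor, breaker, gland) hadn't moved (the screwdriver was out of frame in the final picture), the hand is clear, and the job was handed in at about 17 s of the 48 s allowed.

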